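# Close the glue joint and hold the inspection torch on it

### The job

On the glue-up board, push the loose little wooden panel up against the clamped one until the joint is fully closed, with their sides in line, and let go of it. Then draw the metal torch, the tallest thing in the wooden tool block, straight out and finish while still holding it in the air, slanted at about 45 degrees, its lens aimed at the middle of the joint from about 10 cm away. Leave the joint closed and everything else where it is.

Things in the scene. Friction and masses are not known exactly. Their poses are not given: they have to be found in the camera images.
- jig: fixed grey laminate glue-up board, 180 (its x) x 240 (its y) x 12 mm thick, lying on the table; origin at the centre of its underside, z up. On its +y part a light wooden panel, 54 (x) x 70 (y) x 15 mm thick, is fixed under a dark clamp bar (130 mm along x, centred at y = +88 mm, top 39 mm above the table; two brass nuts at x = +-55 mm rise to 47 mm). The clamped panel's free edge runs along x at y = +30 mm, facing -y
- joint_line (a point): middle of the clamped panel's free edge, half-way up it (7.5 mm above the board's top, 19.5 mm above the table); axes as the board's: x along the edge, -y points away from the clamped panel towards the loose one. This is the middle of the joint
- panel_mid (a point): centre of the loose light wooden panel, 54 (its x) x 70 (its y) x 15 mm thick, about 45 g, lying flat on the board some 20 to 65 mm short of the clamped panel, slightly turned; its +y edge is the one that goes against the clamped panel. When the joint is closed its centre is 35 mm from joint_line in the board's -y direction and its axes match the board's
- panel_corner_a (a point): end of the loose panel's joining edge at its x = -27 mm, y = +35 mm, half-way up
- panel_corner_b (a point): end of the loose panel's joining edge at its x = +27 mm, y = +35 mm, half-way up
- panel: the same loose panel; origin at the centre of its underside, axes as for panel_mid
- rack: fixed wooden tool block, 200 (its x) x 70 (its y) x 45 mm high, origin at the centre of its underside; three upright holes, 23.5 mm wide and 35 mm deep, at x = -65, 0 and +65 mm. Torch, marker and glue stick stand in them, in any order
- torch: aluminium pen torch standing upright, lens down, in one of the holes; origin at the lens face, z along its axis towards the tail. 140 mm long, about 0.11 kg: head 22 mm across for the first 34 mm from the lens, then a 20 mm tube up to 128 mm, then a 16 mm black rubber tail button. In the block its lens is 10 mm and its tail 150 mm above the table
- torch_mid (a point): middle of the torch, on its axis, 70 mm from the lens; axes as torch
- torch_lens (a point): centre of the torch's lens face; axes as torch, so the light goes along its -z
- marker_mid (a point): bystander: white and black marker pen, 22 mm across, 106 mm long, upright in the block (top 116 mm above the table); its middle
- gluestick_mid (a point): bystander: white and grey capped stick, 22 mm across, 76 mm long, upright in the block (top 86 mm above the table); its middle
- stool_mid (a point): bystander: orange miniature round stool, 68 mm across, upside down with its four legs up, 48 mm high, on the table beyond the board; its middle
- jar_mid (a point): bystander: small lidded jar, 42 mm across, 55 mm high, beyond the block; its middle
- spool_mid (a point): bystander: dark wooden spool, 24 mm across, 32 mm high, standing on the board beside the clamped panel, at the board's edge nearer the robot; its middle
- knife_mid (a point): bystander: capped craft knife, 138 x 12 x 10 mm, lying on the near side of the block; a point near its middle
- strip_mid (a point): bystander: thin wooden strip, 160 x 18 x 8 mm, lying on the table on the near side of the board; its centre

How it is judged (in metres and radians):
On the way, in this order (a step that is already met when the one before it is completed fails the run):
1. the loose panel is butted flush against the clamped one and let go of, the torch still in the block (y of panel_corner_a in the frame of joint_line between -0.003 and 0.003 m and x of panel_corner_a in the frame of joint_line between -0.033 and -0.021 m and z of panel_corner_a in the frame of joint_line between -0.003 and 0.003 m and y of panel_corner_b in the frame of joint_line between -0.003 and 0.003 m and x of panel_corner_b in the frame of joint_line between 0.021 and 0.033 m and z of panel_corner_b in the frame of joint_line between -0.003 and 0.003 m and contact force between panel and the fingers below 0.1 N and height (world z) of torch_lens below 0.03 m), for 0.3 s.
2. the torch is held clear above the block (height (world z) of torch_lens above 0.05 m and contact force between torch and the fingers above 1 N and contact force between torch and rack below 0.1 N and contact force between torch and jig below 0.1 N and contact force between torch and panel below 0.1 N), for 0.2 s.
At the end, for the whole second after the job is handed in: Panel let go, its joining corners within 3 mm of the clamped edge and 6 mm of its sides; torch still, held by the fingers alone, lens end down and over 50 mm up, slanted 30 to 60 degrees from vertical, joint middle 60 to 150 mm ahead of the lens and within 30 mm of its axis each way (all of step 2 and y of panel_corner_a in the frame of joint_line between -0.003 and 0.003 m and x of panel_corner_a in the frame of joint_line between -0.033 and -0.021 m and z of panel_corner_a in the frame of joint_line between -0.003 and 0.003 m and y of panel_corner_b in the frame of joint_line between -0.003 and 0.003 m and x of panel_corner_b in the frame of joint_line between 0.021 and 0.033 m and z of panel_corner_b in the frame of joint_line between -0.003 and 0.003 m and contact force between panel and the fingers below 0.1 N and angle between torch_lens's own z axis and vertical between 0.52 and 1.05 rad and x of joint_line in the frame of torch_lens between -0.03 and 0.03 m and y of joint_line in the frame of torch_lens between -0.03 and 0.03 m and z of joint_line in the frame of torch_lens between -0.15 and -0.06 m and linear speed of torch below 0.03 m/s); the arm keeps its last pose, push and grip.
It fails at once if a bystander was pushed more than 25 mm from its place (distance of any of stool_mid, jar_mid, spool_mid, knife_mid, strip_mid, marker_mid, gluestick_mid from where it was at the start of the episode above 0.025 m).
It fails at once if the marker or glue stick was tipped or taken out of the block (angle between any of marker_mid, gluestick_mid's own z axis and vertical above 0.35 rad).
It also fails if it takes over 48 s, if anything falls off the work surface, if the arm or the gripper's body presses on something with over 40 N, if the wrist force passes 120 N, or if a joint passes its speed limit or range.

### The arm

A 6-joint arm with a two-finger parallel gripper is mounted at the origin on the work surface. World frame = base frame: x ahead of the robot, y to its left, z up, the work surface at z = 0. Lengths are in m, angles in degrees, forces in N, time in s.
With the tool pointing down it reaches from about 0.4 to 0.825 m from the base axis. Payload 7 kg.
Tool frame: the origin (TCP) lies at the very end of the fingers, on their centre line; the grasp point (between the pads) lies 19 mm behind it; x points along the fingers, z is the direction in which the jaws open and shut, and the axes are right-handed (so a half turn about x gives the same grasp; the last joint's range is limited). The gripper opens to 88 mm and grips with 3 to 60 N. Pads are 19 mm wide; open, the fingers measure 130 mm over their backs; the gripper's body (78 mm by 193 mm) begins 47 mm behind the grasp point.
Start: joints at [82.168, 20.546, 0.682, 0, -70.136, -16.507], TCP at [0.278, 0.615, 0.227] pointing down, gripper open.
Joint ranges: [-176.03, 176.03], [-82.01, 121.73], [-58.28, 71.71], [-173.87, 95.51], [-174.79, -0.11], [-173.66, 173.66]. Speed limits (degrees/s): [136.94, 136.94, 172.46, 180, 180, 180].

### API

Orientations are given as [roll, pitch, yaw] about the fixed x, y, z axes, in that order (R = Rz(yaw) Ry(pitch) Rx(roll)).
In Python, from plant import * gives the robot as it stands.
- The arm moves only by the tool arm_command, never from a script. Its argument "commands" is one flat list of numbers, 5 for each row, row after row: the shift along the tool's x, y, z in mm, then the turn about the tool's x in degrees, then the opening in per cent of the stroke, from 0 (shut) to 100 (fully open). A call has 1 to 5 rows; each row shifts and turns the pose as measured when the row begins, along the tool's axes as they then stand; what a row does not reach is not made up. A row lasts 1/8 s, in which the tool goes at most 62.5 mm and 10.7 degrees, less where a joint would pass 70% of its speed; a pose out of reach is approached as far as the arm can. A call is refused whole if a number of a shift passes 62.5 or a number of a turn 10.7, either way. A call with a gripper value outside its range is refused whole. The fingers move at their own pace and stop on an object; the grip force is fixed at half the most. Time passes only in rows, so rows that do not move let the fingers close. It gives the time, the measured TCP pose, the force and the opening at its end, in the units of the state.
- get_obs(): the state, without advancing time (a new reading comes with each control period).
- snapshot(name): name is "scene" or "top" or "wrist"; returns a dict with "frame" (384x512x3 uint8, blue, green, red), "fov_y" (degrees; the focal length in pixels is half the picture's height over the tangent of half this angle, whatever the lens; pixels are square), "cx", "cy" (the principal point, pixels), "world_to_cam" (4x4, takes a point from world to camera coordinates). Camera axes: x right, y up, looking along -z (the intrinsics and any distortion apply to the point x, -y, -z); pixel columns grow to the right and rows downward; lengths in m; the calibration is good to about 2 mm. A picture is of the moment at which its call begins. There is no depth.
- close_job(): hands the job in, once; it reports no verdict.
The state is a dict: "clock": time; "joint_pos": joint angles; "qvel": joint speeds; "tau": joint torques, N m; "tool_pos": TCP position; "orientation": TCP orientation; "force": force on the tool from outside, world axes, zero at the start; "moment": the same for the moment, N m; "opening": finger opening in m.
Only numpy, scipy, OpenCV 4.12 (cv2) and the standard library are available. Lean on these libraries where they do the work, as an engineer would, in place of code of your own. Each camera call takes 0.05 s, during which the arm holds its last target. There are 200 camera calls.

## Working session

There is one attempt and no reset: what is moved stays moved. The work goes in short steps, Python scripts to look and compute and a tool call to move; the robot and the scene stay as the last step left them, time stands still between calls to the robot, and variables do not carry over. Pictures are saved under pics/ and viewed, about 8 in all and at most 12, crops included, and the job is handed in when it is done.

Besides the shell and the picture viewer there is one more tool, called after "Request:" in YAML: its name, and indented under it one key for each argument. arm_command: Moves the arm, as the interface text tells. Its arguments: {"type":"object","properties":{"commands":{"type":"array"}},"required":["commands"]}

```bash
mkdir -p pics; ls; cat > h.py <<'E'
from plant import *
import numpy as np, cv2
from scipy.spatial.transform import Rotation as R
def snap(n,save):
    s=snapshot(n); cv2.imwrite('pics/'+save+'.png',s['frame']); np.save('pics/'+save+'.npy',{k:s[k] for k in s if k!='frame'},allow_pickle=True); return s
def cal(save): return np.load('pics/'+save+'.npy',allow_pickle=True).item()
def proj(s,P):
    T=np.array(s['world_to_cam']);c=T[:3,:3]@np.array(P,float)+T[:3,3]
    f=192/np.tan(np.radians(s['fov_y'])/2); return np.array([s['cx']+f*c[0]/-c[2], s['cy']-f*c[1]/-c[2]])
def back(s,u,v,z):
    T=np.array(s['world_to_cam']);f=192/np.tan(np.radians(s['fov_y'])/2)
    d=T[:3,:3].T@np.array([(u-s['cx'])/f,-(v-s['cy'])/f,-1]);o=-T[:3,:3].T@T[:3,3]
    return o+d*(z-o[2])/d[2]
E
python3 - <<'E'
from h import *
for n in('scene','top','wrist'):
    s=snap(n,n+'0'); print({k:(np.round(s[k],4).tolist() if k!='frame' else 0) for k in s})
o=get_obs();print(o)
a=[cv2.imread(f'pics/{n}0.png') for n in('scene','top','wrist')]
cv2.imwrite('pics/t.png',cv2.resize(a[1],(800,600),interpolation=cv2.INTER_CUBIC))
E
```

```text
pics
{'frame': 0, 'fov_y': 52.0977, 'cx': 255.6736, 'cy': 191.502, 'world_to_cam': [[0.873, 0.4876, 0.0071, -0.4532], [-0.3087, 0.5413, 0.7821, 0.133], [0.3775, -0.685, 0.6231, -1.1426], [0.0, 0.0, 0.0, 1.0]]}
{'frame': 0, 'fov_y': 50.5599, 'cx': 251.1543, 'cy': 191.8396, 'world_to_cam': [[-0.0142, -0.9995, 0.0279, -0.0465], [0.9841, -0.0091, 0.1772, -0.5565], [-0.1768, 0.03, 0.9838, -0.8944], [0.0, 0.0, 0.0, 1.0]]}
{'frame': 0, 'fov_y': 63.2104, 'cx': 257.9081, 'cy': 194.7884, 'world_to_cam': [[-0.4137, -0.9104, 0.0003, 0.6742], [0.8789, -0.3995, -0.2606, 0.0337], [0.2374, -0.1075, 0.9654, -0.3884], [0.0, 0.0, 0.0, 1.0]]}
{'clock': 0.15, 'joint_pos': array([ 8.21677922e+01,  2.05823342e+01,  6.48400614e-01, -1.23957068e-02,
       -7.01363866e+01, -1.65050154e+01]), 'qvel': array([-0.00601466, -0.11260051,  0.05189936,  0.13489943, -0.04359689,
        0.08713357]), 'tau': array([-1.00508623e-03, -5.83272564e+01,  2.93290937e+01,  7.00107113e+00,
        8.80707172e-03, -1.05452950e-04]), 'tool_pos': array([0.27808109, 0.61467952, 0.22586083]), 'orientation': array([   7.09587321,   89.92872035, -107.24556897]), 'force': array([-0.18062522, -0.25543838,  0.00097402]), 'moment': array([-0.01420467,  0.01151695, -0.02500042]), 'opening': 0.08766292311494694}
```

View pics/t.png

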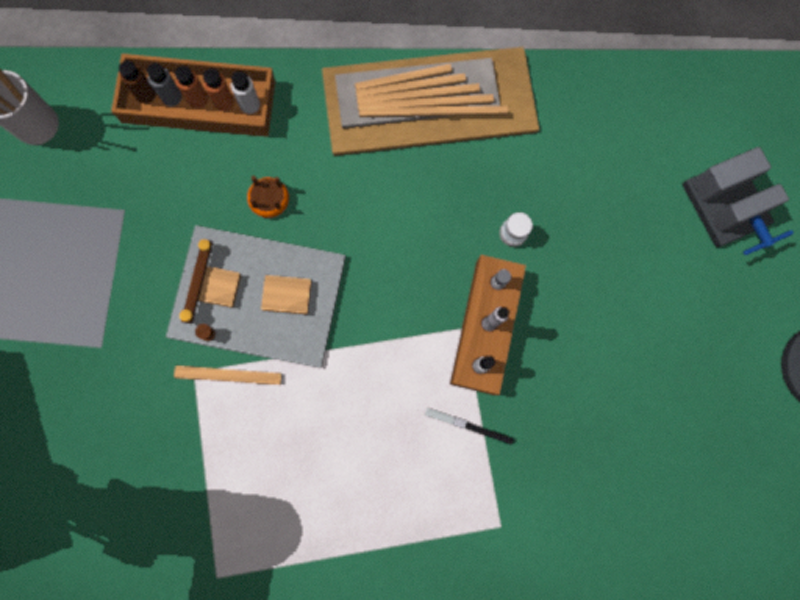

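View pics/scene0.png

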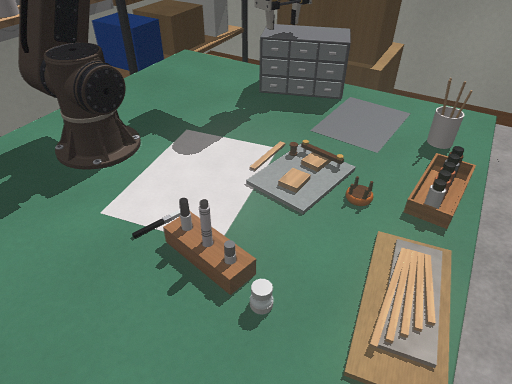

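```bash
python3 - <<'E'
from h import *
a=cv2.imread('pics/top0.png')
c=np.hstack([a[140:240,105:225],a[160:260,285:341]])
cv2.imwrite('pics/c.png',cv2.resize(c,None,fx=4.5,fy=4.5,interpolation=cv2.INTER_CUBIC))
E
```

```text
(no output)
```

View pics/c.png

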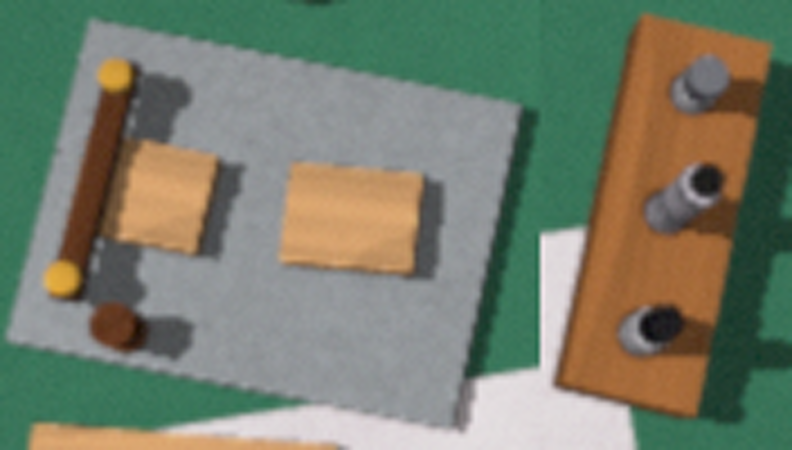

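```bash
python3 - <<'E'
from h import *
s=cal('top0')
b=lambda u,v,z: back(s,105+u/4.5,140+v/4.5,z)
r=lambda u,v,z: back(s,285+(u-540)/4.5,160+v/4.5,z)
def show(n,L): print(n); [print('  ',np.round(p*1000,1)) for p in L]
B=[b(*p,.012) for p in((90,20),(522,103),(462,430),(8,340))];show('board',B)
P=[b(*p,.027) for p in((288,163),(424,174),(414,272),(280,262))];show('panel',P)
C=[b(*p,.027) for p in((217,154),(197,253))];show('clampedge',C)
N=[b(114,75,.047),b(62,280,.047)];show('nuts',N)
K=[r(*p,.045) for p in((642,14),(770,44),(697,416),(556,384))];show('rack',K)
T=[r(706,180,.15),r(660,326,.116),r(706,74,.086)];show('torch,marker,glue',T)
for n,Q in(('board',B),('panel',P),('rack',K)):
  Q=np.array(Q)[:,:2];print(n,Q.mean(0)*1e3,[np.round(np.linalg.norm(Q[i]-Q[(i+1)%4])*1e3,1) for i in range(4)],[np.round(np.degrees(np.arctan2(*(Q[(i+1)%4]-Q[i])[::-1])),1) for i in range(4)])
T=np.array(s['world_to_cam']);print('cam',-T[:3,:3].T@T[:3,3])
o=get_obs();Rt=R.from_euler('xyz',o['orientation'],degrees=True).as_matrix();print(Rt.round(3))
E
```

```text
board
   [683.6 253.3  12. ]
   [635.4  18.6  12. ]
   [458.6  50.3  12. ]
   [508.8 289.1  12. ]
panel
   [599.7 141.8  27. ]
   [593.2  69.9  27. ]
   [540.6  74.7  27. ]
   [546.6 144.8  27. ]
clampedge
   [604.9 179.3  27. ]
   [551.8 188.2  27. ]
nuts
   [643.  229.6  47. ]
   [535.  251.9  47. ]
rack
   [ 625.  -188.5   45. ]
   [ 608.2 -255.7   45. ]
   [ 414.6 -208.4   45. ]
   [ 431.7 -137.    45. ]
torch,marker,glue
   [ 519.4 -196.7  150. ]
   [ 455.  -178.7  116. ]
   [ 583.4 -212.4   86. ]
board [571.60275442 152.81445508] [np.float64(239.6), np.float64(179.6), np.float64(244.0), np.float64(178.4)] [np.float64(-101.6), np.float64(169.8), np.float64(78.1), np.float64(-11.6)]
panel [570.02754586 107.77861629] [np.float64(72.2), np.float64(52.8), np.float64(70.4), np.float64(53.2)] [np.float64(-95.2), np.float64(174.8), np.float64(85.1), np.float64(-3.3)]
rack [ 519.8663193  -197.41597167] [np.float64(69.3), np.float64(199.3), np.float64(73.4), np.float64(200.1)] [np.float64(-104.0), np.float64(166.3), np.float64(76.6), np.float64(-14.9)]
cam [ 0.38881432 -0.02463376  0.97978858]
[[-0.     0.911 -0.412]
 [-0.001 -0.412 -0.911]
 [-1.     0.     0.001]]
```

```bash
cat >> h.py <<'E'
def plan(pos,jaw,n,prnt=True):
    """rows from now to TCP pos (mm), jaw (tool z) azimuth deg (mod 180 nearest)"""
    o=get_obs();p=np.array(o['tool_pos'])*1e3;M=R.from_euler('xyz',o['orientation'],degrees=True)
    z=M.as_matrix()[:,2];a=np.degrees(np.arctan2(z[1],z[0]));d=(jaw-a+90)%180-90
    print('now',p.round(1),'jaw',a.round(2),'tilt',np.degrees(np.arccos(-M.as_matrix()[2,0])).round(2),'F',np.round(o['force'],1),'open',round(o['opening']*1e3,1),'t',o['clock'],'turn',round(-d,1))
    step=(np.array(pos,float)-p)/n
    for i in range(n):
        print(np.round(M.inv().apply(step),1).tolist(),round(-d/n,2)); M=R.from_rotvec([0,0,np.radians(d/n)])*M
E
python3 -c "
from h import *
plan((560,112,226),-5,10)"
```

```text
now [278.1 614.7 225.9] jaw -114.34 tilt 0.07 F [-0.2 -0.3  0. ] open 87.7 t 0.15 turn 70.7
[0.0, 46.4, 34.2] 7.07
[0.0, 50.3, 28.2] 7.07
[0.0, 53.3, 21.8] 7.07
[0.0, 55.6, 15.1] 7.07
[0.0, 57.1, 8.1] 7.07
[-0.0, 57.6, 1.1] 7.07
[-0.0, 57.3, -6.0] 7.07
[-0.0, 56.1, -13.1] 7.07
[-0.0, 54.1, -19.9] 7.07
[-0.0, 51.3, -26.4] 7.07
```

Request:
arm_command:
  commands: [0, 46, 34, 7, 100, 0, 50, 28, 7, 100, 0, 53, 22, 7, 100, 0, 56, 15, 7, 100, 0, 57, 8, 7, 100]

```text
clock: 0.78
tool_pos: [0.4189, 0.3589, 0.2236]
orientation: [43.1, 89.7, -107.0]
force: [0.3, 1.0, 0.2]
opening: 0.0875
```

Request:
arm_command:
  commands: [0, 58, 1, 7, 100, 0, 57, -6, 7, 100, 0, 56, -13, 7, 100, 0, 54, -20, 7, 100, 0, 51, -26, 7, 100]

```text
clock: 1.4
tool_pos: [0.5591, 0.0973, 0.2248]
orientation: [83.7, 89.8, -102.5]
force: [2.3, 0.7, -0.3]
opening: 0.0881
```

```bash
python3 - <<'E'
from h import *
plan((570,108,100),-5,4)
s=snap('wrist','w1'); cv2.imwrite('pics/w1b.png',cv2.resize(s['frame'],(800,600),interpolation=cv2.INTER_CUBIC))
E
```

```text
now [559.1  97.3 224.8] jaw 173.81 tilt 0.23 F [ 2.3  0.7 -0.3] open 88.1 t 1.4 turn -1.2
[31.2, -3.1, -2.4] -0.3
[31.2, -3.1, -2.4] -0.3
[31.2, -3.1, -2.5] -0.3
[31.2, -3.0, -2.5] -0.3
```

View pics/w1b.png

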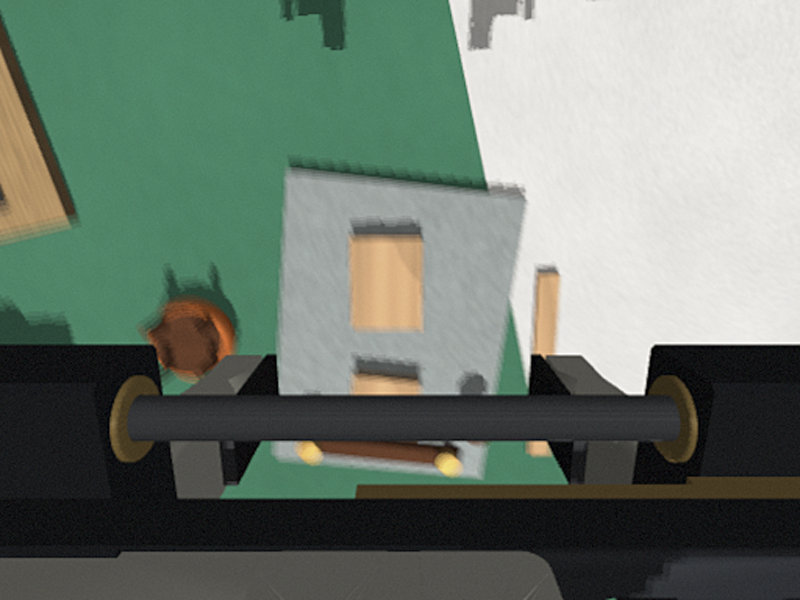

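```bash
python3 - <<'E'
from h import *
s=cal('w1')
for u,v,z in((350,235,.027),(422,235,.027),(423,331,.027),(350,331,.027),(354,375,.027),(421,379,.027),(288,168,.012),(524,190,.012)):
  print(u,v,np.round(back(s,u*.64,v*.64,z)*1e3,1))
E
```

```text
350 235 [594.2  66.1  27. ]
422 235 [542.1  71.9  27. ]
423 331 [548.7 145.   27. ]
350 331 [604.3 138.9  27. ]
354 375 [606.1 175.2  27. ]
421 379 [554.1 184.3  27. ]
288 168 [634.5  14.3  12. ]
524 190 [463.3  48.9  12. ]
```

```bash
python3 - <<'E'
from h import *
plan((571,107,16),-6,5)
E
```

```text
now [560.9  92.3 224.5] jaw 173.3 tilt 0.35 F [ 3.  -1.9  2.4] open 87.2 t 1.45 turn -0.7
[41.7, -3.4, -1.7] -0.14
[41.7, -3.4, -1.7] -0.14
[41.7, -3.4, -1.7] -0.14
[41.7, -3.4, -1.7] -0.14
[41.7, -3.4, -1.7] -0.14
```

Request:
arm_command:
  commands: [42, -3, -2, 0, 100, 42, -3, -2, 0, 100, 42, -3, -2, 0, 100, 42, -3, -2, 0, 100, 20, -3, -2, 0, 100]

```text
clock: 2.08
tool_pos: [0.5751, 0.102, 0.0327]
orientation: [128.7, 89.7, -58.4]
force: [-0.4, 0.6, 1.9]
opening: 0.0876
```

```bash
python3 - <<'E'
from h import *
plan((571,107,16),-6,2)
E
```

```text
now [575.1 102.   32.7] jaw 172.91 tilt 0.28 F [-0.4  0.6  1.9] open 87.6 t 2.075 turn -1.1
[8.3, -2.3, 2.4] -0.54
[8.3, -2.3, 2.4] -0.54
```

Request:
arm_command:
  commands: [8, -2, 2, -0.5, 100, 7, -2, 2, -0.5, 100, 0, 0, 0, 0, 100]

```text
clock: 2.45
tool_pos: [0.5707, 0.1065, 0.0161]
orientation: [99.6, 89.7, -86.4]
force: [0.0, -0.5, -0.0]
opening: 0.0878
```

```bash
python3 - <<'E'
from h import *
plan((571,107,16),-6,1)
s=snap('wrist','w2'); cv2.imwrite('pics/w2b.png',cv2.resize(s['frame'],(800,600),interpolation=cv2.INTER_CUBIC))
E
```

```text
now [570.7 106.5  16.1] jaw 174.01 tilt 0.31 F [ 0.  -0.5 -0. ] open 87.8 t 2.45 turn 0.0
[0.1, -0.6, -0.3] 0.01
```

View pics/w2b.png

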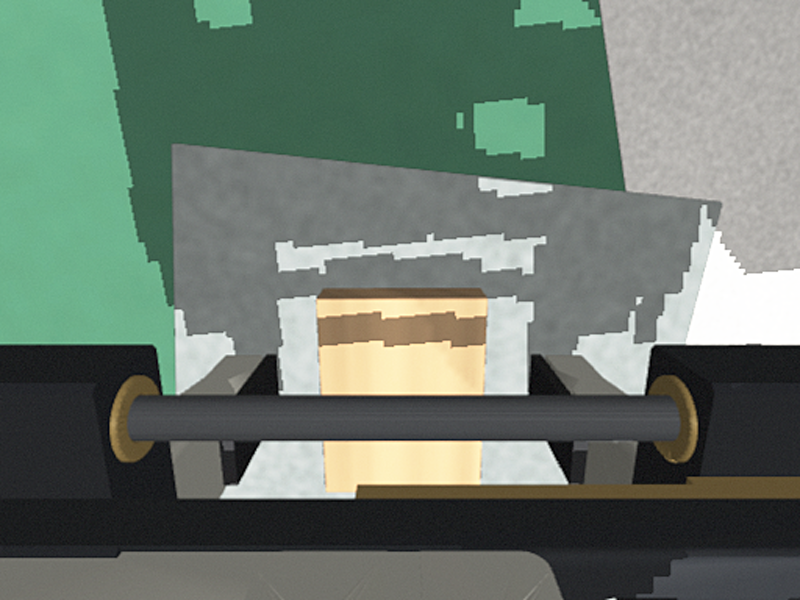

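```bash
python3 - <<'E'
from h import *
s=cal('w2')
for u,v,z in((174,144,.012),(721,204,.012),(175,330,.012),(318,298,.027),(487,298,.027),(326,490,.027),(480,490,.027)):
  print(u,v,np.round(back(s,u*.64,v*.64,z)*1e3,1))
a,b=back(s,174*.64,144*.64,.012),back(s,721*.64,204*.64,.012)
d=a-b;t=np.arctan2(d[1],d[0]);c=(a+b)/2;print(np.degrees(t),np.linalg.norm(d))
y=np.array([-np.sin(t),np.cos(t),0]);print('joint',(c+.150*y)*1e3,'panel closed',(c+.115*y)*1e3)
E
```

```text
174 144 [634.3  20.1  12. ]
721 204 [460.8  57.4  12. ]
175 330 [647.9  80.9  12. ]
318 298 [593.4  71.3  27. ]
487 298 [541.   76.9  27. ]
326 490 [601.  139.8  27. ]
480 490 [547.7 145.4  27. ]
-12.11991553636983 0.1774109942109261
joint [579.06380477 185.4125241   12.        ] panel closed [571.71526009 151.19266304  12.        ]
```

Request:
arm_command:
  commands: [0, 0, 0, 0, 40, 0, 0, 0, 0, 40, 0, 0, 0, 0, 40, 0, 0, 0, 0, 40]

```text
clock: 3.0
tool_pos: [0.5723, 0.1071, 0.0189]
orientation: [152.3, 89.7, -33.6]
force: [-0.1, -0.7, -0.9]
opening: 0.0537
```

```bash
python3 - <<'E'
from h import *
plan((571,143,17.5),-11.7,3)
E
```

```text
now [572.3 107.1  18.9] jaw 174.01 tilt 0.33 F [-0.1 -0.7 -0.9] open 53.7 t 3.0 turn 5.7
[0.4, -11.8, 1.7] 1.9
[0.4, -11.8, 2.1] 1.9
[0.4, -11.7, 2.5] 1.9
```

Request:
arm_command:
  commands: [0, -11.8, 1.7, 1.9, 40, 0, -11.8, 2.1, 1.9, 40, 0, -11.7, 2.5, 1.9, 40, 0, 0, 0, 0, 40]

```text
clock: 3.5
tool_pos: [0.571, 0.1433, 0.0189]
orientation: [156.8, 89.7, -35.1]
force: [1.2, -0.1, 0.3]
opening: 0.0533
```

```bash
python3 - <<'E'
from h import *
plan((571.7,150,17.5),-11.7,2)
E
```

```text
now [571.  143.3  18.9] jaw 168.1 tilt 0.33 F [ 1.2 -0.1  0.3] open 53.3 t 3.5 turn -0.2
[0.7, -3.3, 0.3] -0.1
[0.7, -3.3, 0.3] -0.1
```

Request:
arm_command:
  commands: [0, -2.5, 0, 0, 40, 0, -2.5, 0, 0, 40, 0, -3, 0, 0, 40]

```text
clock: 3.88
tool_pos: [0.572, 0.1491, 0.0189]
orientation: [129.2, 89.6, -62.6]
force: [2.3, -14.6, 2.7]
opening: 0.0536
```

Request:
arm_command:
  commands: [0, -3, 0, 0, 40, 0, -3, 0, 0, 40]

```text
clock: 4.12
tool_pos: [0.572, 0.1491, 0.0189]
orientation: [95.0, 89.2, -96.9]
force: [2.2, -12.9, 5.7]
opening: 0.0536
```

Request:
arm_command:
  commands: [0, 0, 0, 0, 100, 0, 0, 0, 0, 100, 0, 0, 0, 0, 100, -50, 0, 0, 0, 100, -60, 0, 0, 0, 100]

```text
clock: 4.75
tool_pos: [0.5696, 0.1494, 0.126]
orientation: [71.0, 88.8, -120.9]
force: [0.9, 1.3, -0.6]
opening: 0.0868
```

Request:
arm_command:
  commands: [-40, 60, 0, 0, 100, 0, 60, 0, 0, 100, 0, 60, 0, 0, 100, 0, 0, 0, 0, 100]

```text
clock: 5.25
tool_pos: [0.5373, -0.019, 0.171]
orientation: [108.1, 89.3, -83.6]
force: [-0.4, 0.8, 0.2]
opening: 0.0877
```

```bash
python3 - <<'E'
from h import *
plan((520,-197,200),-14.2,4)
s=snap('wrist','w3');w=s['frame'];t=snap('top','t3')['frame']
c=np.hstack([cv2.resize(t[150:230,110:200],(450,400),interpolation=cv2.INTER_CUBIC)])
cv2.imwrite('pics/c3.png',c); cv2.imwrite('pics/w3b.png',cv2.resize(w,(800,600),interpolation=cv2.INTER_CUBIC))
E
```

```text
now [537.3 -19.  171. ] jaw 168.35 tilt 0.74 F [-0.4  0.8  0.2] open 87.7 t 5.25 turn 2.6
[-6.7, 44.5, -4.8] 0.64
[-6.7, 44.5, -5.3] 0.64
[-6.7, 44.4, -5.8] 0.64
[-6.7, 44.4, -6.2] 0.64
```

View pics/w3b.png

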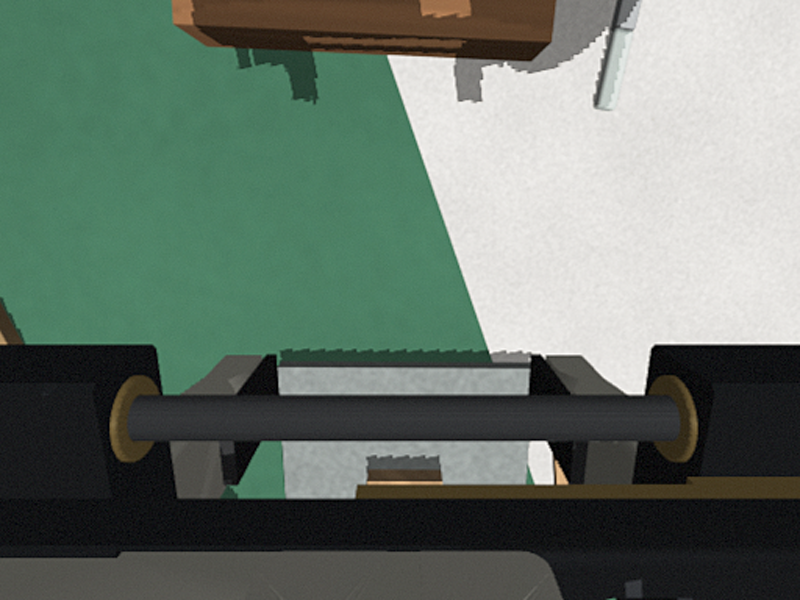

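View pics/c3.png

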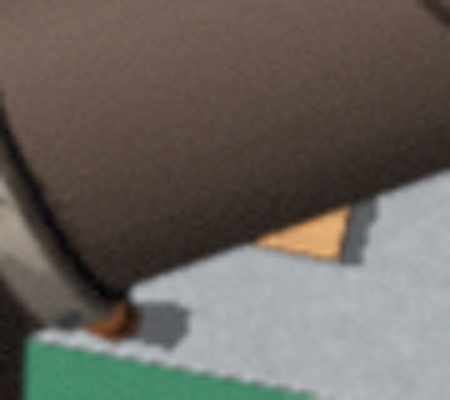

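Request:
arm_command:
  commands: [-12, 44, -5, 0.6, 60, -12, 44, -5, 0.6, 60, -12, 44, -6, 0.6, 60, -9, 44, -6, 0.8, 60, 0, 0, 0, 0, 60]

```text
clock: 5.98
tool_pos: [0.5261, -0.1908, 0.2182]
orientation: [109.8, 89.3, -83.8]
force: [0.4, -0.1, -0.9]
opening: 0.0531
```

```bash
python3 - <<'E'
from h import *
plan((519.5,-197,200),-14.2,1)
w=snap('wrist','w4')['frame'];t=snap('top','t4')['frame'];s=snap('scene','s4')['frame']
rs=lambda a,w,h:cv2.resize(a,(w,h),interpolation=cv2.INTER_CUBIC)
c=np.hstack([np.vstack([rs(t[160:220,120:200],400,300),rs(s[140:200,280:360],400,300)]),np.vstack([rs(w,400,300),rs(s[160:310,110:310],400,300)])])
cv2.imwrite('pics/c4.png',c)
E
```

```text
now [ 526.1 -190.8  218.2] jaw 166.39 tilt 0.74 F [ 0.4 -0.1 -0.9] open 53.1 t 5.975 turn 0.6
[18.3, 7.4, 5.1] 0.59
```

View pics/c4.png

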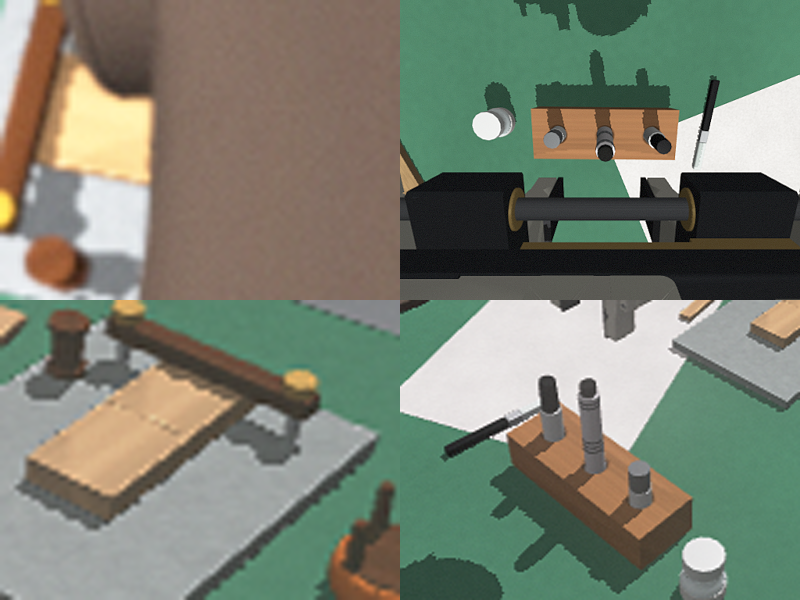

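```bash
python3 - <<'E'
from h import *
print(back(cal('w4'),262.4,193.5,.15)*1e3, back(cal('s4'),204.,201.5,.15)*1e3)
for p in((519.5,-196.7,150),(520,-203,150)): print([proj(cal(k),np.array(p)/1e3) for k in('w4','s4','t4')])
E
```

```text
[ 520.39996686 -200.75009404  150.        ] [ 521.04830042 -198.86684973  150.        ]
[array([264.81669201, 198.2914102 ]), array([203.98738644, 200.56839469]), array([321.88140312, 199.95249505])]
[array([262.21804607, 190.54646632]), array([202.21107678, 202.58724674]), array([324.88473203, 199.68559885])]
```

```bash
python3 - <<'E'
from h import *
plan((520.3,-198.5,165),-14.2,2)
E
```

```text
now [ 525.7 -188.6  217.4] jaw 166.53 tilt 0.7 F [-0.6  0.2 -0.8] open 52.8 t 6.125 turn 0.7
[26.3, 5.1, 1.6] 0.36
[26.3, 5.1, 1.5] 0.36
```

Request:
arm_command:
  commands: [15, 7, 1.6, 0.4, 50, 15, 4, 1.5, 0.4, 50, 15, 0, 0, 0, 50, 0, 0, 0, 0, 50]

```text
clock: 6.62
tool_pos: [0.5192, -0.1968, 0.1673]
orientation: [88.4, 89.3, -105.7]
force: [-1.0, -0.4, -0.2]
opening: 0.0437
```

```bash
python3 - <<'E'
from h import *
plan((520.3,-198.5,96),-14.2,3)
E
```

```text
now [ 519.2 -196.8  167.3] jaw 165.9 tilt 0.68 F [-1.  -0.4 -0.2] open 43.7 t 6.625 turn 0.1
[23.8, 0.2, -0.5] 0.03
[23.8, 0.2, -0.5] 0.03
[23.8, 0.2, -0.5] 0.03
```

Request:
arm_command:
  commands: [24, 0.5, -0.5, 0, 50, 24, 0.5, -0.5, 0, 50, 23, 0.5, -0.5, 0, 50, 0, 0, 0, 0, 50]

```text
clock: 7.12
tool_pos: [0.5216, -0.1996, 0.0955]
orientation: [99.1, 89.3, -94.9]
force: [0.4, -0.3, -0.2]
opening: 0.0439
```

Request:
arm_command:
  commands: [0, 0, 0, 0, 10, 0, 0, 0, 0, 10, 0, 0, 0, 0, 10, 0, 0, 0, 0, 10]

```text
clock: 7.62
tool_pos: [0.5228, -0.1996, 0.0984]
orientation: [112.5, 89.3, -81.5]
force: [-2.0, 0.4, -2.2]
opening: 0.0188
```

Request:
arm_command:
  commands: [-10, 0, 0, 0, 10, -20, 0, 0, 0, 10, -25, 0, 0, 0, 10, -25, 0, 0, 0, 10, -20, 0, 0, 0, 10]

```text
clock: 8.25
tool_pos: [0.523, -0.1984, 0.2035]
orientation: [117.0, 89.2, -77.0]
force: [0.9, -0.1, -0.8]
opening: 0.0188
```

Request:
arm_command:
  commands: [0, 0, 0, 0, 10, 0, 0, 0, 0, 10, 0, 0, 0, 0, 10]

```text
clock: 8.62
tool_pos: [0.5238, -0.1984, 0.205]
orientation: [130.4, 89.1, -63.6]
force: [0.6, 0.1, -2.0]
opening: 0.0188
```

```bash
python3 - <<'E'
from h import *
plan((534,-146,196),-14.2,2)
w=snap('wrist','w5')['frame'];s=snap('scene','s5')['frame']
rs=lambda a,w,h:cv2.resize(a,(w,h),interpolation=cv2.INTER_CUBIC)
cv2.imwrite('pics/c5.png',np.hstack([rs(s[120:300,110:290],500,500),rs(w[120:300],300,105).repeat(1,0) if 0 else rs(w[:,150:400],300,500)]))
E
```

```text
now [ 523.8 -198.4  205. ] jaw 166.02 tilt 0.87 F [ 0.6  0.1 -2. ] open 18.8 t 8.625 turn 0.2
[4.2, -26.7, 1.4] 0.11
[4.2, -26.7, 1.5] 0.11
```

View pics/c5.png

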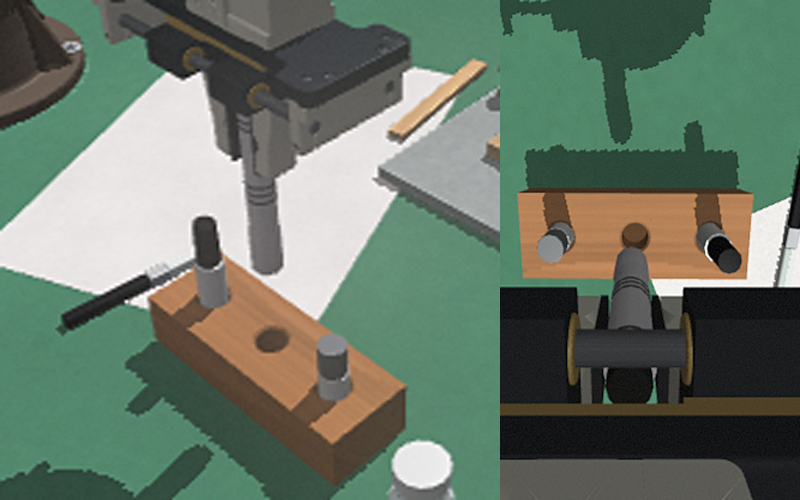

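Request:
arm_command:
  commands: [0, -30, 0, 0, 10, 0, -28, 0, 0, 10, 40, 0, 0, 0, 10, 40, 0, 0, 0, 10, 0, 0, 0, 0, 10]

```text
clock: 9.35
tool_pos: [0.538, -0.1417, 0.1205]
orientation: [117.9, 89.2, -76.1]
force: [-0.8, -0.2, -0.7]
opening: 0.019
```

```bash
python3 - <<'E'
from h import *
y=np.array([.245,.969,0]);p0=np.array([522.8,-199.6,0])
for t,s,z in((0,57,97),(0,47,96)): plan(p0+s*y+[0,0,z],-14.2,2)
p=get_obs()['tool_pos']*1e3-p0;print('s',p@y)
E
```

```text
now [ 538.  -141.7  120.5] jaw 165.99 tilt 0.82 F [-0.8 -0.2 -0.7] open 19.0 t 9.35 turn 0.2
[11.8, 1.3, 0.4] 0.1
[11.8, 1.3, 0.4] 0.1
now [ 538.  -141.7  120.5] jaw 165.99 tilt 0.82 F [-0.8 -0.2 -0.7] open 19.0 t 9.35 turn 0.2
[12.3, 6.3, 0.4] 0.1
[12.3, 6.3, 0.4] 0.1
s 59.79826629558558
```

Request:
arm_command:
  commands: [12, 1, 0, 0, 10, 12, 1, 0, 0, 10, 0, 7, 0, 0, 10, 0, 6, 0, 0, 10, 0, 0, 0, 0, 10]

```text
clock: 9.98
tool_pos: [0.5367, -0.1577, 0.0988]
orientation: [136.3, 89.1, -57.7]
force: [-0.4, 3.4, -2.3]
opening: 0.0187
```

Request:
arm_command:
  commands: [0, 6, 0, 0, 10, 0, 6, 0, 0, 10, 0, 6, 0, 0, 10, 1, 6, 0, 0, 10]

```text
clock: 10.48
tool_pos: [0.5317, -0.1785, 0.0992]
orientation: [157.9, 89.1, -36.1]
force: [-0.1, 6.4, 1.0]
opening: 0.0186
```

```bash
cat >> h.py <<'E'
def sz(s,z,n):
    y=np.array([.245,.969,0]);p0=np.array([522.8,-199.6,0])
    p=get_obs()['tool_pos']*1e3-p0;print('s',p@y,'z',p[2]); plan(p0+s*y+[0,0,z],-14.2,n)
E
python3 -c "
from h import *
sz(8.7,91.6,2)"
```

```text
s 22.666929898512134 z 99.19861009976464
now [ 531.7 -178.5   99.2] jaw 165.94 tilt 0.87 F [-0.1  6.4  1. ] open 18.6 t 10.475 turn 0.1
[3.8, 7.0, 1.8] 0.07
[3.8, 7.0, 1.8] 0.07
```

Request:
arm_command:
  commands: [3, 7, 1, 0, 10, 3, 7, 1, 0, 10, 4, 7, 0, 0, 10, 4, 6, 0, 0, 10, 0, 0, 0, 0, 10]

```text
clock: 11.1
tool_pos: [0.5256, -0.2055, 0.0871]
orientation: [168.3, 88.8, -25.7]
force: [1.4, 3.0, -0.3]
opening: 0.0185
```

```bash
python3 - <<'E'
from h import *
sz(-7.4,83,1)
w=snap('wrist','w6')['frame'];s=snap('scene','s6')['frame']
rs=lambda a,w,h:cv2.resize(a,(w,h),interpolation=cv2.INTER_CUBIC)
cv2.imwrite('pics/c6.png',np.hstack([rs(s[120:300,110:290],500,500),rs(w[:,150:400],300,500)]))
E
```

```text
s -5.009404566459762 z 87.05864016465877
now [ 525.6 -205.5   87.1] jaw 165.97 tilt 1.17 F [ 1.4  3.  -0.3] open 18.5 t 11.1 turn 0.2
[4.0, 2.4, 4.2] 0.17
```

View pics/c6.png

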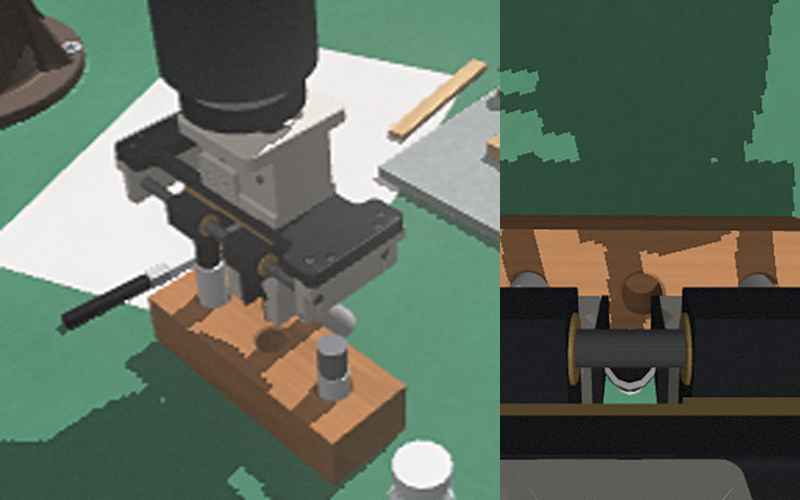

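```bash
python3 - <<'E'
from h import *
y=np.array([.245,.969,0]);g=np.array([525.6,-205.5,106])
S,W=cal('s6'),cal('w6')
T=np.array(W['world_to_cam']);print('wcam',-T[:3,:3].T@T[:3,3])
for th in(-45,0,30,45,60,75,90):
  a=np.radians(th);d=y*np.sin(a)-np.array([0,0,np.cos(a)])
  f=lambda s,p:np.round(proj(s,p/1e3))
  cs=lambda p:np.round((f(S,p)-[110,120])/.36); cw=lambda p:np.round((f(W,p)-[150,0])*[1.2,500/384]+[500,0])
  print(th,'scene lens',cs(g+107*d),'tail',cs(g-33*d),'wrist lens',cw(g+107*d),'tail',cw(g-33*d))
E
```

```text
wcam [ 0.50530545 -0.27240248  0.24520073]
-45 scene lens [189. 419.] tail [289. 242.] wrist lens [631. 134.] tail [626. 434.]
0 scene lens [275. 392.] tail [261. 247.] wrist lens [632. 260.] tail [626. 388.]
30 scene lens [328. 339.] tail [244. 264.] wrist lens [631. 348.] tail [626. 331.]
45 scene lens [350. 308.] tail [236. 275.] wrist lens [631. 395.] tail [626. 303.]
60 scene lens [364. 275.] tail [231. 286.] wrist lens [630. 445.] tail [627. 280.]
75 scene lens [375. 242.] tail [228. 297.] wrist lens [630. 499.] tail [627. 263.]
90 scene lens [378. 211.] tail [228. 308.] wrist lens [628. 559.] tail [628. 253.]
```

Request:
arm_command:
  commands: [-25, 0, 0, 0, 10, -25, 0, 0, 0, 10, -18, 0, 0, 0, 10, 0, 0, 0, 0, 10]

```text
clock: 11.7
tool_pos: [0.5217, -0.2054, 0.155]
orientation: [150.7, 89.1, -43.3]
force: [-0.4, 0.0, -0.8]
opening: 0.0184
```

```bash
python3 -c "
from h import *
plan((545.5,50,154),-14,10)"
```

```text
now [ 521.7 -205.4  155. ] jaw 165.99 tilt 0.87 F [-0.4  0.  -0.8] open 18.4 t 11.7 turn -0.0
[-0.1, -25.4, 3.9] -0.0
[-0.1, -25.4, 3.9] -0.0
[-0.1, -25.4, 3.9] -0.0
[-0.1, -25.4, 3.9] -0.0
[-0.1, -25.4, 3.9] -0.0
[-0.1, -25.4, 3.9] -0.0
[-0.1, -25.4, 3.9] -0.0
[-0.1, -25.4, 3.9] -0.0
[-0.1, -25.4, 3.9] -0.0
[-0.1, -25.4, 3.9] -0.0
```

Request:
arm_command:
  commands: [0, -25, 4, 0, 10, 0, -25, 4, 0, 10, 0, -25, 4, 0, 10, 0, -25, 4, 0, 10, 0, -25, 4, 0, 10]

```text
clock: 12.32
tool_pos: [0.5285, -0.0781, 0.1474]
orientation: [108.5, 89.3, -85.8]
force: [0.0, 0.3, -0.5]
opening: 0.0184
```

Request:
arm_command:
  commands: [0, -25, 4, 0, 10, 0, -25, 4, 0, 10, 0, -25, 4, 0, 10, 0, -25, 4, 0, 10, 0, -15, 4, 0, 10]

```text
clock: 12.95
tool_pos: [0.5334, 0.0409, 0.1392]
orientation: [73.6, 88.9, -120.7]
force: [0.8, -1.2, -0.8]
opening: 0.0187
```

Request:
arm_command:
  commands: [0, 0, 0, 0, 10, 0, 0, 0, 0, 10]

```text
clock: 13.2
tool_pos: [0.5325, 0.0409, 0.1379]
orientation: [69.8, 88.8, -124.4]
force: [0.0, 0.3, -1.6]
opening: 0.0185
```

```bash
python3 - <<'E'
from h import *
plan((545.5,50,154),-14,1)
w=snap('wrist','w7')['frame'];s=snap('scene','s7')['frame']
rs=lambda a,w,h:cv2.resize(a,(w,h),interpolation=cv2.INTER_CUBIC)
cv2.imwrite('pics/c7.png',np.hstack([rs(s[90:240,220:370],500,500),rs(w[:,150:400],300,500)]))
S,W=cal('s7'),cal('w7');o=get_obs()
y=np.array([.242,.970,0]);g=o['tool_pos']*1e3+[0,0,19]
cs=lambda p:np.round((proj(S,p/1e3)-[220,90])*500/150); cw=lambda p:np.round((proj(W,p/1e3)-[150,0])*[1.2,500/384]+[500,0])
for th in(35,42,50):
  a=np.radians(th);d=y*np.sin(a)-np.array([0,0,np.cos(a)])
  print(th,'scene lens',cs(g+107*d),'tail',cs(g-33*d),'wrist lens',cw(g+107*d),'tail',cw(g-33*d))
print('joint',cs(np.array([579,184,27.])),cw(np.array([579,184,27.])))
E
```

```text
now [532.5  40.9 137.9] jaw 165.84 tilt 1.2 F [ 0.   0.3 -1.6] open 18.5 t 13.2 turn -0.2
[-16.4, -11.7, -10.3] -0.16
35 scene lens [220. 239.] tail [150. 143.] wrist lens [629. 366.] tail [629. 319.]
42 scene lens [229. 225.] tail [147. 148.] wrist lens [629. 388.] tail [629. 306.]
50 scene lens [239. 207.] tail [143. 154.] wrist lens [629. 414.] tail [629. 292.]
joint [299. 243.] [617. 441.]
```

View pics/c7.png

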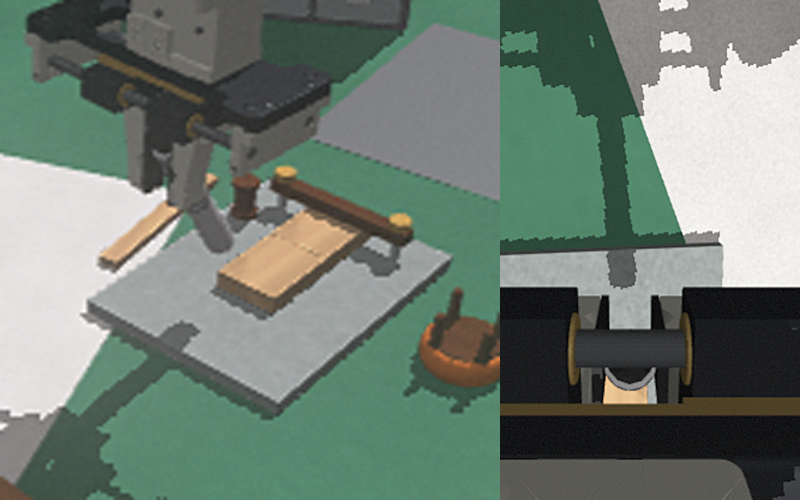

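```bash
python3 - <<'E'
from h import *
S,W=cal('s7'),cal('w7');o=get_obs()
y=np.array([.242,.970,0]);g=np.array([532.5,40.9,137.9])+[0,0,19]
cs=lambda p:np.round((proj(S,p/1e3)-[220,90])*500/150); cw=lambda p:np.round((proj(W,p/1e3)-[150,0])*[1.2,500/384]+[500,0])
for th in(30,35,40,45):
  a=np.radians(th);d=y*np.sin(a)-np.array([0,0,np.cos(a)]);n=y*np.cos(a)+np.array([0,0,np.sin(a)])
  print(th,'scene rim',cs(g+107*d+11*n),cs(g+107*d-11*n),'wrist rim',cw(g+107*d+11*n),cw(g+107*d-11*n))
E
```

```text
30 scene rim [221. 238.] [204. 261.] wrist rim [629. 368.] [629. 333.]
35 scene rim [228. 228.] [211. 252.] wrist rim [629. 384.] [629. 348.]
40 scene rim [235. 216.] [219. 242.] wrist rim [629. 400.] [629. 363.]
45 scene rim [241. 205.] [226. 231.] wrist rim [629. 417.] [629. 379.]
```

```bash
python3 -c "
from h import *
sz(-3,155,8)"
```

```text
s 235.2991133662906 z 138.16393827541796
now [532.6  40.7 138.2] jaw 165.8 tilt 1.18 F [-0.1 -0.4 -1. ] open 18.6 t 13.3 turn 0.0
[-1.6, 29.8, -6.2] 0.0
[-1.6, 29.8, -6.2] 0.0
[-1.6, 29.8, -6.2] 0.0
[-1.6, 29.8, -6.2] 0.0
[-1.6, 29.8, -6.2] 0.0
[-1.6, 29.8, -6.2] 0.0
[-1.6, 29.8, -6.2] 0.0
[-1.6, 29.8, -6.2] 0.0
```

Request:
arm_command:
  commands: [-5, 30, -6, 0, 10, -3, 30, -6, 0, 10, -3, 30, -6, 0, 10, -3, 30, -6, 0, 10, -3, 30, -6, 0, 10]

```text
clock: 13.92
tool_pos: [0.5245, -0.1174, 0.1588]
orientation: [72.8, 88.8, -121.4]
force: [-0.1, -0.6, -0.8]
opening: 0.0189
```

Request:
arm_command:
  commands: [-3, 30, -6, 0, 10, -2, 30, -5, 0, 10, 0, 25, -5, 0, 10, 0, 0, 0, 0, 10]

```text
clock: 14.42
tool_pos: [0.5174, -0.2108, 0.1662]
orientation: [76.4, 88.9, -118.2]
force: [-0.4, 0.0, -1.4]
opening: 0.0186
```

```bash
python3 -c "
from h import *
sz(-3,90,3)"
```

```text
s -12.174251514177438 z 166.22763185406902
now [ 517.4 -210.8  166.2] jaw 165.44 tilt 1.13 F [-0.4  0.  -1.4] open 18.6 t 14.425 turn -0.4
[25.3, -3.6, -0.9] -0.12
[25.3, -3.6, -0.9] -0.12
[25.3, -3.5, -0.9] -0.12
```

Request:
arm_command:
  commands: [25, -3, -1, 0, 10, 25, -3, -1, 0, 10, 16, -3, -1, 0, 10, 0, 0, 0, 0, 10]

```text
clock: 14.92
tool_pos: [0.5217, -0.2044, 0.0992]
orientation: [81.7, 88.9, -113.0]
force: [-0.9, 0.5, -0.9]
opening: 0.0184
```

```bash
python3 -c "
from h import *
sz(-15,84,3)"
```

```text
s -4.915570751980087 z 99.1852820300639
now [ 521.7 -204.4   99.2] jaw 165.27 tilt 1.08 F [-0.9  0.5 -0.9] open 18.4 t 14.925 turn -0.5
[5.1, 3.3, -0.0] -0.18
[5.1, 3.3, 0.0] -0.18
[5.1, 3.3, 0.0] -0.18
```

Request:
arm_command:
  commands: [5, 3, 0, 0, 10, 5, 3, 0, 0, 10, 5, 4, 0, 0, 10, 2, 3, 0, 0, 10, 0, 0, 0, 0, 10]

```text
clock: 15.55
tool_pos: [0.5204, -0.2177, 0.0844]
orientation: [100.3, 89.0, -94.4]
force: [0.4, 1.0, 0.8]
opening: 0.0185
```

```bash
python3 -c "
from h import *
sz(-15,84,3)
w=snap('wrist','w8')"
```

```text
s -18.15843830866583 z 84.35833213984735
now [ 520.4 -217.7   84.4] jaw 165.29 tilt 0.99 F [0.4 1.  0.8] open 18.5 t 15.55 turn -0.5
[0.1, -1.1, 0.7] -0.17
[0.1, -1.1, 0.7] -0.17
[0.1, -1.1, 0.7] -0.17
```

Request:
arm_command:
  commands: [-25, 0, 0, 0, 10, -25, 0, 0, 0, 10, -16, 0, 0, 0, 10, 0, 0, 0, 0, 10]

```text
clock: 16.1
tool_pos: [0.5186, -0.2175, 0.151]
orientation: [86.1, 88.9, -108.6]
force: [0.2, 0.5, -1.3]
opening: 0.0183
```

```bash
python3 -c "
from h import *
plan((542,43,150),-14.5,10)"
```

```text
now [ 518.6 -217.5  151. ] jaw 165.27 tilt 1.11 F [ 0.2  0.5 -1.3] open 18.3 t 16.1 turn -0.2
[-0.4, -25.8, 4.4] -0.02
[-0.4, -25.8, 4.3] -0.02
[-0.4, -25.8, 4.3] -0.02
[-0.4, -25.8, 4.3] -0.02
[-0.4, -25.8, 4.3] -0.02
[-0.4, -25.8, 4.3] -0.02
[-0.4, -25.8, 4.3] -0.02
[-0.4, -25.8, 4.3] -0.02
[-0.4, -25.8, 4.3] -0.02
[-0.4, -25.8, 4.3] -0.02
```

Request:
arm_command:
  commands: [-1.5, -26, 3, 0, 10, -1.5, -26, 3, 0, 10, -1.5, -26, 3, 0, 10, -1.5, -26, 3, 0, 10, -1.5, -26, 3, 0, 10]

```text
clock: 16.73
tool_pos: [0.5339, -0.0866, 0.1505]
orientation: [67.6, 88.6, -127.4]
force: [0.6, -0.7, -1.6]
opening: 0.0183
```

Request:
arm_command:
  commands: [-1.5, -26, 3, 0, 10, -1.5, -26, 3, 0, 10, -1.5, -26, 3, 0, 10, -1.5, -26, 3, 0, 10, 0, -15, 3, 0, 10]

```text
clock: 17.35
tool_pos: [0.5473, 0.0353, 0.1482]
orientation: [58.7, 88.2, -136.3]
force: [-1.0, 0.4, -1.2]
opening: 0.0185
```

Request:
arm_command:
  commands: [0, 0, 0, 0, 10, 0, 0, 0, 0, 10]

```text
clock: 17.6
tool_pos: [0.5464, 0.0353, 0.1469]
orientation: [57.2, 88.0, -137.7]
force: [-0.3, -0.8, -1.1]
opening: 0.0186
```

```bash
python3 -c "
from h import *
plan((542,43,147),-14.5,2)"
```

```text
now [546.4  35.3 146.9] jaw 165.05 tilt 1.97 F [-0.3 -0.8 -1.1] open 18.6 t 17.6 turn -0.5
[-0.1, -3.1, 3.1] -0.23
[-0.1, -3.2, 3.1] -0.23
```

Request:
arm_command:
  commands: [0, -4, 2, 0, 10, 0, -4, 2, 0, 10, 0, 0, 0, 0, 10, 0, 0, 0, 0, 10]

```text
clock: 18.1
tool_pos: [0.5442, 0.0431, 0.1467]
orientation: [57.1, 88.0, -137.9]
force: [-0.6, -0.1, -1.3]
opening: 0.0184
```

```bash
python3 - <<'E'
from h import *
plan((542,43,147),-14.5,1)
w=snap('wrist','w9')['frame'];s=snap('scene','s9')['frame']
rs=lambda a,w,h:cv2.resize(a,(w,h),interpolation=cv2.INTER_CUBIC)
cv2.imwrite('pics/c9.png',np.hstack([rs(s[110:210,240:340],500,500),rs(w[:,150:400],300,500)]))
S,W=cal('s9'),cal('w9');o=get_obs();J=np.array([579,184,19.5])
M=R.from_euler('xyz',o['orientation'],degrees=True).as_matrix();j=M[:,2]
y=-M[:,1]; y=y-y[2]*np.array([0,0,1]);y/=np.linalg.norm(y);print('y',y)
g=o['tool_pos']*1e3-19*M[:,0]
cs=lambda p:np.round((proj(S,p/1e3)-[240,110])*5); cw=lambda p:np.round((proj(W,p/1e3)-[150,0])*[1.2,500/384]+[500,0])
for th in(30,35,40,45,50,55):
  a=np.radians(th);d=y*np.sin(a)-np.array([0,0,np.cos(a)]);n=y*np.cos(a)+np.array([0,0,np.sin(a)])
  L=g+107*d;v=J-L
  print(th,'scene rim',cs(L+11*n),cs(L-11*n),'wrist rim',cw(L+11*n),cw(L-11*n),'lens z',L[2].round(),'ahead',(v@d).round(),'off',(v@n).round(),(v@np.cross(d,n)).round())
E
```

```text
now [544.2  43.1 146.7] jaw 164.94 tilt 1.98 F [-0.6 -0.1 -1.3] open 18.4 t 18.1 turn -0.6
[-0.2, 0.7, 2.1] -0.56
y [0.25945683 0.96575471 0.        ]
30 scene rim [260. 247.] [233. 282.] wrist rim [627. 371.] [627. 335.] lens z 73.0 ahead 92.0 off 52.0 -3.0
35 scene rim [270. 231.] [245. 268.] wrist rim [627. 387.] [627. 350.] lens z 78.0 ahead 96.0 off 35.0 -3.0
40 scene rim [280. 215.] [256. 253.] wrist rim [627. 403.] [627. 365.] lens z 84.0 ahead 98.0 off 17.0 -3.0
45 scene rim [289. 198.] [267. 237.] wrist rim [627. 419.] [627. 381.] lens z 90.0 ahead 99.0 off -1.0 -3.0
50 scene rim [298. 180.] [277. 221.] wrist rim [628. 436.] [627. 397.] lens z 97.0 ahead 98.0 off -19.0 -3.0
55 scene rim [306. 162.] [286. 204.] wrist rim [628. 454.] [627. 413.] lens z 104.0 ahead 95.0 off -37.0 -3.0
```

View pics/c9.png

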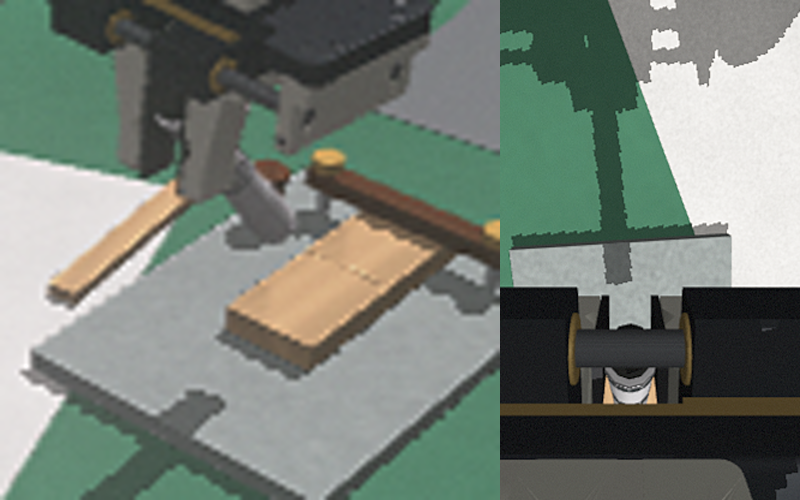

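```bash
python3 -c "
from h import *
print(get_obs()['qvel'].round(2));print(close_job())"
```

```text
[-0.01 -0.06 -0.01  0.01  0.01 -0.12]
the job is handed in; nothing more can be done
None
```

I handed the job in at about 18 s on the robot's clock, and my last checks showed everything within the limits, though no verdict is reported.

- **Panel:** I gripped the loose panel, turned it about 6° into line, pushed it against the clamped one until I felt about 13–15 N, then let go. The later camera pictures show the joint closed and the sides in line.
- **Torch:** I drew it straight up out of the block, then tilted it in the grip by pressing it against the block's upper edge, because the arm's commands cannot tilt the tool.
- **Tilt redone:** The first tilt measured only about 36–38°, too near the 30° limit, so I went back and tilted it further.
- **Final pose:** From the pictures the slant is about 43–44°. The lens is about 88 mm above the table, and the middle of the joint is about 99 mm ahead of it and within about 10 mm of its axis. The arm was practically still when I handed in.
- **Less certain:** In the last wrist picture the gripper hides the lens end, so that view only confirms a slant of at least 40°; the rest comes from the scene camera. I saw none of the other objects moved. I did not measure their positions again, and the marker, glue stick, jar and knife were last in view around the first tilt, not during the second tilt or at the end.

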